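Hold the chart-table pedal bin open and ease it shut

TASK

I want to tip my pencil shavings into the little steel pedal bin on the chart table: press its pedal smoothly down with your fingertips until the lid stands fully open and keep it there for about three seconds, then let the pedal up slowly so that the lid comes down shut without slamming, and take your hand away. Work the pedal only, never the lid, and leave the bin standing where it is and the things around it undisturbed.

Things in the scene. Friction and masses are not known exactly. Their poses are not given: they have to be found in the camera images.
- bin: Desk-top pedal bin: round upright steel bin, 146 mm in diameter, 181 mm tall with lid shut, black base ring, loose on the table, about 1.5 kg, bottom-heavy (some 25 N on the pedal begins to tip it). Origin: centre of its underside, z up. The pedal sticks out at the foot of its -x side (front); the lid is hinged at the back (+x): hinge line along y, 78 mm behind the axis, 160 mm up.
- pedal_pad (a point): Centre of the top of the pedal's flat ribbed rubber pad, where to press: 60 mm wide (bin's y), 50 mm deep (bin's x). At rest level, 36 mm above the table, 112 mm in front of the bin's axis, 39 mm clear of the base ring; fully pressed it is 20 mm lower and slopes 12 degrees down to its tip, which is then about 3 mm off the table. Nothing stands over the pad; the bin is right behind it.
- bin_pedal (a joint): Pedal angle in rad: 0 at rest (up), 0.217 fully down at a hard stop. Turns about a level line 92 mm behind the pad's centre, so 1 mm down at the pad is about 0.011 rad. The lid's weight pushes it back up: about 4 to 7 N at the pad at first, falling to 2 to 3 N when fully down; it has no catch and rises by itself when let go.
- bin_lid (a joint): Lid angle in rad: 0 shut, 1.10 fully open. Driven by the pedal through a push rod: always 5.07 times the pedal angle, so 1 mm at the pad moves it about 0.055 rad and 20 mm/s at the pad about 1.1 rad/s. Lightly damped: let go from open it falls and slams.
- lid_shell: The steel lid, a slightly domed disc 146 mm in diameter and 21 mm thick. Origin on the hinge line at the back of the bin, 160 mm above the table; its -x axis runs from the hinge across the lid to its front edge, 151 mm away, and rises as the lid opens.
- parallel_rule: Steel parallel rule, two bars 300 mm long, together 86 mm wide, lying flat between the bin and the trays, 4 mm thick with two finger knobs 14 mm high. Origin under its centre, x along its length. Not to be disturbed.
- torch: Aluminium torch 150 mm long, 34 mm across its hexagonal head and tail, lying beside the pedal. Origin under its middle on the table, x along it towards the lens. Not to be disturbed.
- pen_cup: White ceramic pen cup 80 mm in diameter and 95 mm tall with four pens in it reaching up to 155 mm, behind the bin, on the hinge side. Origin at the centre of its underside. Not to be disturbed.
- walnut_box: Small walnut box with a brass hook-and-eye latch, 80 x 130 mm and 57 mm tall, behind the bin, on the hinge side. Origin at the centre of its underside, y along its length. Not to be disturbed.
Things that resemble listed ones, but are neither listed nor needed, are in the scene too. What is shaped like the bin but yellow is not meant.

How it is judged:
By the outcome, as a careful person would: the job done as asked, in the order asked, and still so for the second after the job is handed in, with the robot touching nothing.
It also fails if it takes over 51 s, if anything falls off the work surface, if the arm or the gripper's body presses on something with over 40 N, if the wrist force passes 120 N, or if a joint passes its speed limit or range.

ROBOT

A 7-joint arm with a two-finger parallel gripper is mounted at the origin on the work surface. World frame = base frame: x ahead of the robot, y to its left, z up, the work surface at z = 0. Lengths are in m, angles in rad, forces in N, time in s.
With the tool pointing down it reaches from about 0.425 to 0.925 m from the base axis. Payload 6.8 kg.
Tool frame: the origin (TCP) lies midway between the tips of the shut fingers; the grasp point (between the pads) lies 19 mm behind it; y points along the fingers, z is the direction in which the jaws open and shut, and the axes are right-handed (so a half turn about y gives the same grasp; the last joint's range is limited). The gripper opens to 85 mm and grips with 20 to 120 N. Pads are 22 mm wide; open, the fingers measure 114 mm over their backs; the gripper's body (76 mm by 85 mm) begins 54 mm behind the grasp point. The pads swing forward as they close: fully open they stand 13 mm farther back than shut.
Start: joints at [-1.341, 0.477, 0.022, 1.555, -0.011, 1.109, -0.083], TCP at [0.224, 0.637, 0.231] pointing down, gripper open.
Joint ranges: [-2.96, 2.96], [-0.34, 2.1], [-1.41, 1.46], [0.24, 2.44], [-1.37, 4.51], [0.17, 1.92], [-2.96, 2.96]. Speed limits (rad/s): [2.39, 2.39, 3.14, 3.14, 3.14, 3.14, 3.14].

INTERFACE

Orientations are given as a unit quaternion [w, x, y, z].
In Python, from station import bot gives the robot as it stands. The module is installed in compiled form; this text tells all that it offers.
- The arm moves only by the shell command python3 -m crank 'ROWS' [FORCE]. ROWS is JSON, a list of rows, each an object with "linear": the shift along the tool's x, y, z in m, a list of three; "dr": the turn, a rotation vector about the tool's x, y, z in degrees, a list of three; "hand": the gripper command: -1 is shut, 1 is fully open, values between are in proportion. A call has 1 to 10 rows; each row is the pose to reach, as a shift and turn from the pose commanded when the call began, along the tool's axes at that moment; what a row does not reach only later rows make up. A row lasts 1/12 s, in which the tool goes at most 41.7 mm and 7.16 degrees, less where a joint would pass 70% of its speed; a pose out of reach is approached as far as the arm can. A call with a gripper value outside its range is refused whole. The fingers move at their own pace and stop on an object; FORCE is the grip in N (left out, the last holds). Time passes only in rows, so rows that repeat a pose let the fingers close. It gives the time, the measured TCP pose, the force and the opening at its end, in the units of the state.
- bot.get_obs(): the state, without advancing time (a new reading comes with each control period).
- bot.read_camera(name): name is "scene" or "top" or "wrist"; returns the picture (400x640x3 uint8, blue, green, red); there is no depth.
- bot.camera_params(name): a dict with "K" (3x3 intrinsics, pixels), "R" (3x3) and "t" (3): a world point X has camera coordinates R X + t; the wrist camera has in their place "hand_eye" (4x4, takes a point from camera to tool coordinates, whose origin is the TCP and whose axes are the tool frame's). Camera axes: x right, y down, z forward; pixel columns grow to the right and rows downward; lengths in m; the calibration is good to about 2 mm. A picture is of the moment at which its call begins: read the wrist's pose just before it. camera_params takes no time and is no camera call.
- bot.hand_in(): hands the job in, once; it reports no verdict.
Trained networks look in the newest picture that a camera, given by its name, has taken for a name from the list of things; names that differ only in an ending like _2 or _b are one class to them, and where a whole thing is asked for, a point or a joint stands for the part that bears it (a point fixed in the world has none). Each returns a list of dicts, best first, with "score" (0 to 1); they miss things now and then, are a little off and sometimes report something else, mostly with a low value. They report only what shows in the picture. A call takes as long as a camera call. They do not tell look-alikes from the thing itself.
- bot.search_frame(camera, target): "extent" ([left, top, right, bottom] in pixels, round what is visible of it).
- bot.cut_out(camera, target): "pixels" (400x640 bool, what is visible of it) and "extent" ([left, top, right, bottom] in pixels, round what is visible of it).
- bot.place_of(camera, target): "xy" ([column, row] in pixels: a listed point, or the origin of a listed thing).
The state is a dict: "t": time; "q": joint angles; "joint_vel": joint speeds; "joint_torque": joint torques, N m; "eef_pos": TCP position; "tool_rot": TCP orientation; "contact_force": force on the tool from outside, world axes, zero at the start; "torque": the same for the moment, N m; "gripper_width": opening from 0.0 (shut) to 1.0 (fully open).
Only numpy, scipy, OpenCV 4.12 (cv2) and the standard library are available. Lean on these libraries where they do the work, as an engineer would, in place of code of your own. Each camera call takes 0.05 s, during which the arm holds its last target. There are 200 camera calls.

## Working session

There is one attempt and no reset: what is moved stays moved. The work goes in short steps, Python scripts to look and compute and a shell command to move; the robot and the scene stay as the last step left them, time stands still between calls to the robot, and variables do not carry over. Pictures are saved under pics/ and viewed, about 8 in all and at most 12, crops included, and the job is handed in when it is done.

```bash
mkdir -p pics
cat > h.py <<'E'
import numpy as np,cv2
from station import bot
def ray(cam,px):
    p=bot.camera_params(cam);K,R,t=map(np.array,(p["K"],p["R"],p["t"]))
    d=R.T@np.linalg.inv(K)@np.array([px[0],px[1],1.]);return -R.T@t,d
def onz(cam,px,z):
    c,d=ray(cam,px);return c+d*(z-c[2])/d[2]
def proj(cam,X):
    p=bot.camera_params(cam);K,R,t=map(np.array,(p["K"],p["R"],p["t"]))
    v=K@(R@np.array(X)+t);return v[:2]/v[2]
E
python3 - <<'E'
from h import *
ims=[]
for c in("scene","top"):
    cv2.imwrite(f"pics/{c}.png",bot.read_camera(c))
    for n in("bin","pedal_pad","lid_shell","torch","parallel_rule","pen_cup","walnut_box"):
        z={"pedal_pad":.036,"lid_shell":.16}.get(n,0)
        print(c,n,[(np.round(r["xy"]),round(r["score"],2),onz(c,r["xy"],z).round(3)) for r in bot.place_of(c,n)])
o=bot.get_obs();print({k:np.round(v,3) for k,v in o.items()})
E
```

```text
scene bin [(array([407., 173.]), 0.67, array([0.381, 0.27 , 0.   ])), (array([373., 213.]), 0.64, array([0.545, 0.182, 0.   ])), (array([442., 285.]), 0.63, array([0.727, 0.386, 0.   ]))]
scene pedal_pad [(array([338., 216.]), 0.87, array([0.599, 0.084, 0.036])), (array([453., 329.]), 0.71, array([0.846, 0.403, 0.036]))]
scene lid_shell [(array([453., 234.]), 0.67, array([0.662, 0.364, 0.16 ])), (array([408., 175.]), 0.6, array([0.51, 0.25, 0.16]))]
scene torch [(array([350., 272.]), 0.58, array([0.739, 0.141, 0.   ]))]
scene parallel_rule [(array([208., 174.]), 0.85, array([ 0.51, -0.34,  0.  ]))]
scene pen_cup [(array([428., 210.]), 0.83, array([0.504, 0.342, 0.   ]))]
scene walnut_box [(array([209., 174.]), 0.61, array([ 0.508, -0.339,  0.   ])), (array([397., 170.]), 0.57, array([0.374, 0.238, 0.   ]))]
top bin [(array([271., 215.]), 0.91, array([0.553, 0.186, 0.   ])), (array([207., 159.]), 0.87, array([0.731, 0.381, 0.   ]))]
top pedal_pad [(array([194., 120.]), 0.62, array([0.843, 0.41 , 0.036])), (array([306., 196.]), 0.56, array([0.601, 0.079, 0.036])), (array([448., 222.]),
[... 342 characters left out ...]
0.96, array([ 0.516, -0.335,  0.   ]))]
top pen_cup [(array([220., 227.]), 0.66, array([0.522, 0.34 , 0.   ]))]
top walnut_box [(array([255., 272.]), 0.78, array([0.385, 0.236, 0.   ]))]
{'t': np.float64(0.8), 'q': array([-1.341,  0.477,  0.022,  1.555, -0.011,  1.109, -0.083]), 'joint_vel': array([-0.001,  0.001,  0.   , -0.001, -0.   ,  0.001, -0.001]), 'joint_torque': array([-0.0000e+00, -5.9627e+01,  1.6060e+00, -2.8153e+01,  1.3000e-02,
        2.0000e-03,  0.0000e+00]), 'eef_pos': array([0.224, 0.637, 0.231]), 'tool_rot': array([ 0.697, -0.697,  0.119, -0.119]), 'contact_force': array([ 0.464,  0.703, -0.004]), 'torque': array([0.034, 0.04 , 0.012]), 'gripper_width': np.float64(1.004)}
```

View pics/scene.png

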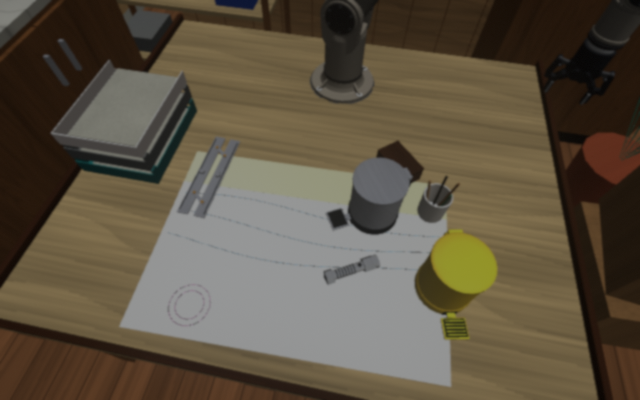

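View pics/top.png

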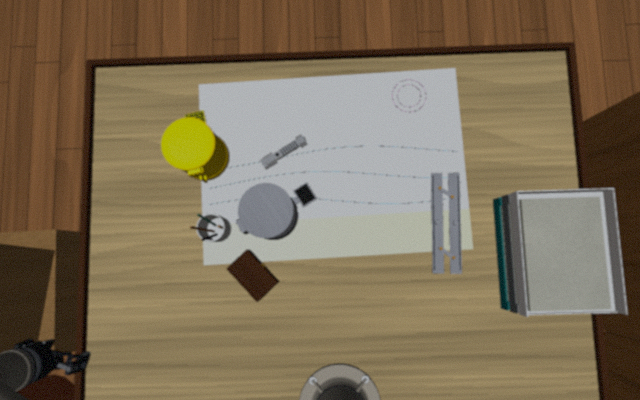

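Candidates are the steel bin (top picture 268,210; pedal 306,196) and its yellow look-alike (190,145; pedal 194,120). I choose the steel one, and the nearby torch lies at (283,152). Next comes one close crop plus the target orientation.

```bash
cat >> h.py <<'E'
from scipy.spatial.transform import Rotation as Ro
def R_now():
    o=bot.get_obs();w,x,y,z=o["tool_rot"];return Ro.from_quat([x,y,z,w]),np.array(o["eef_pos"]),o
def target(front,tilt=25,flip=1):
    f=np.array([front[0],front[1],0.]);f/=np.linalg.norm(f);a=np.radians(tilt)
    y=-np.cos(a)*np.array([0,0,1.])-np.sin(a)*f
    z=flip*np.cross([0,0,1.],f);return Ro.from_matrix(np.c_[np.cross(y,z),y,z])
def plan(P,Rt):
    R,p,o=R_now();return (R.inv()*(Rt)).as_rotvec(degrees=True).round(1),R.inv().apply(np.array(P)-p).round(4)
E
python3 - <<'E'
from h import *
a=cv2.imread("pics/top.png")[130:260,200:340];b=cv2.imread("pics/scene.png")[150:280,310:450]
cv2.imwrite("pics/crop1.png",np.hstack([cv2.resize(x,None,fx=2.8,fy=2.8,interpolation=2) for x in(a,b)]))
bin_=np.array([.551,.184]);pad=np.array([.600,.081]);f=(pad-bin_)/np.linalg.norm(pad-bin_);print(f)
R,p,o=R_now();print(R.as_matrix().round(2))
for s in(1,-1): print(s,plan([.62,.03,.25],target(f,25,s)))
E
```

```text
[ 0.42959323 -0.90302251]
[[ 0.94  0.    0.33]
 [-0.33  0.    0.94]
 [-0.   -1.    0.  ]]
1 (array([ 9.9, 44.5, 23.7]), array([ 0.575 , -0.0187, -0.4412]))
-1 (array([  29.3, -132.2,  -12.2]), array([ 0.575 , -0.0187, -0.4412]))
```

View pics/crop1.png

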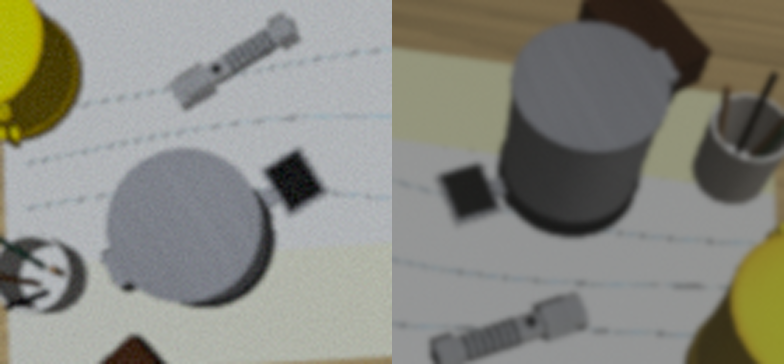

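The crop confirms it: steel bin, black ribbed pad at top pixel (305,195), torch well clear. First I raise the hand with the fingers shut and swing over.

```bash
python3 -m crank '[{"linear":[0,-0.04,0],"dr":[0,0,0],"hand":-1},{"linear":[0,-0.08,0],"dr":[0,0,0],"hand":-1},{"linear":[0,-0.11,0],"dr":[0,0,0],"hand":-1},{"linear":[0.025,-0.11,-0.02],"dr":[0,0,0],"hand":-1},{"linear":[0.05,-0.11,-0.04],"dr":[0,0,0],"hand":-1},{"linear":[0.08,-0.11,-0.06],"dr":[0,0,0],"hand":-1},{"linear":[0.11,-0.11,-0.085],"dr":[0,0,0],"hand":-1},{"linear":[0.14,-0.11,-0.11],"dr":[0,0,0],"hand":-1},{"linear":[0.17,-0.11,-0.13],"dr":[0,0,0],"hand":-1},{"linear":[0.2,-0.11,-0.155],"dr":[0,0,0],"hand":-1}]' 30
python3 - <<'E'
from h import *
print(plan([.62,.03,.30],target([.43,-.903],25,1)))
E
```

```text
t: 1.63
eef_pos: [0.3618, 0.4231, 0.3415]
tool_rot: [0.697, -0.697, 0.119, -0.119]
contact_force: [1.3, -0.9, -0.7]
gripper_width: -0.004
(array([ 9.8, 44.5, 23.7]), array([ 0.3738,  0.0413, -0.2855]))
```

```bash
python3 -m crank '[{"linear":[0.031,0,-0.024],"dr":[0,0,0],"hand":-1},{"linear":[0.062,0,-0.048],"dr":[0,0,0],"hand":-1},{"linear":[0.093,0,-0.072],"dr":[0,0,0],"hand":-1},{"linear":[0.124,0,-0.096],"dr":[0,0,0],"hand":-1},{"linear":[0.155,0,-0.12],"dr":[0,0,0],"hand":-1},{"linear":[0.186,0,-0.144],"dr":[1,5,3],"hand":-1},{"linear":[0.217,0,-0.168],"dr":[2,10,5.5],"hand":-1},{"linear":[0.248,0,-0.192],"dr":[3.3,15,8],"hand":-1},{"linear":[0.279,0,-0.216],"dr":[4.4,20,10.5],"hand":-1},{"linear":[0.31,0,-0.24],"dr":[5.5,25,13.3],"hand":-1}]'
python3 - <<'E'
from h import *
print(plan([.62,.03,.28],target([.43,-.903],25,1)))
E
```

```text
t: 2.47
eef_pos: [0.5748, 0.0938, 0.342]
tool_rot: [0.697, -0.601, 0.341, -0.192]
contact_force: [0.9, 0.3, 0.3]
gripper_width: -0.004
(array([ 4.2, 19.3, 10.3]), array([ 0.0897,  0.0407, -0.0159]))
```

```bash
python3 -m crank '[{"linear":[0.025,0.01,-0.004],"dr":[1.2,5.5,3],"hand":-1},{"linear":[0.05,0.02,-0.008],"dr":[2.3,11,6],"hand":-1},{"linear":[0.075,0.03,-0.012],"dr":[3.3,15.5,8.2],"hand":-1},{"linear":[0.09,0.04,-0.016],"dr":[4.2,19.3,10.3],"hand":-1},{"linear":[0.09,0.04,-0.016],"dr":[4.2,19.3,10.3],"hand":-1},{"linear":[0.09,0.04,-0.016],"dr":[4.2,19.3,10.3],"hand":-1}]'
cat >> h.py <<'E'
def wray(px,R,p):
    c=bot.camera_params("wrist");K=np.array(c["K"]);H=np.array(c["hand_eye"])
    d=H[:3,:3]@np.linalg.inv(K)@np.array([px[0],px[1],1.]);return p+R.apply(H[:3,3]),R.apply(d)
def wonz(px,z,R,p):
    c,d=wray(px,R,p);return c+d*(z-c[2])/d[2]
E
python3 - <<'E'
from h import *
R,p,o=R_now();im=bot.read_camera("wrist");cv2.imwrite("pics/w1.png",im)
print(p)
for n,z in(("pedal_pad",.036),("bin",0),("torch",0)):
    print(n,[(np.round(r["xy"]),round(r["score"],2),wonz(r["xy"],z,R,p).round(4)) for r in bot.place_of("wrist",n)])
for r in bot.cut_out("wrist","pedal_pad"):
    m=r["pixels"].astype(np.uint8);q=cv2.minAreaRect(cv2.findNonZero(m))
    print(r["score"],r["extent"],q[0],wonz(q[0],.036,R,p).round(4),[wonz(c,.036,R,p).round(3)[:2] for c in cv2.boxPoints(q)])
E
```

```text
t: 2.97
eef_pos: [0.6193, 0.0296, 0.2788]
tool_rot: [0.664, -0.504, 0.498, -0.239]
contact_force: [0.1, -0.4, 0.4]
gripper_width: 0.001
[0.61933143 0.02963347 0.27877716]
pedal_pad [(array([592.,  65.]), 0.79, array([0.8461, 0.416 , 0.036 ])), (array([332., 210.]), 0.67, array([0.609 , 0.0821, 0.036 ])), (array([433., 211.]), 0.47, array([0.7265, 0.1367, 0.036 ]))]
bin [(array([492.,  69.]), 0.82, array([0.734 , 0.3808, 0.    ]))]
torch [(array([433., 212.]), 0.89, array([0.737 , 0.1437, 0.    ]))]
0.95 [563.5, 52.3, 608.7, 96.3] (583.5892944335938, 72.01216888427734) [0.8386 0.4013 0.036 ] [array([0.818, 0.364]), array([0.805, 0.423]), array([0.859, 0.439]), array([0.871, 0.38 ])]
0.82 [308.1, 183.9, 356.1, 229.3] (329.0827941894531, 203.99310302734375) [0.6022 0.0875 0.036 ] [array([0.561, 0.099]), array([0.612, 0.129]), array([0.643, 0.076]), array([0.592, 0.046])]
```

View pics/w1.png

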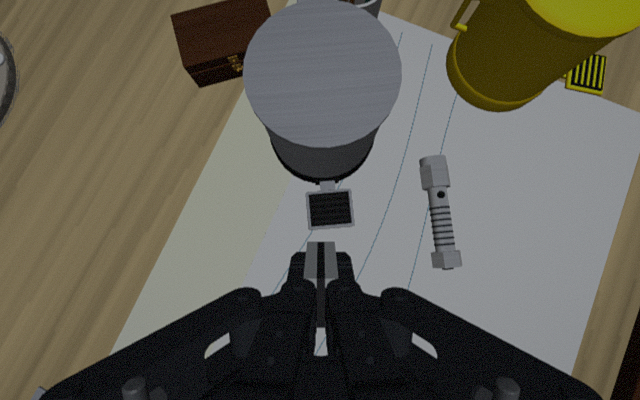

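Wrist view shows the steel bin's pad centred near (330,209), straight ahead of the shut fingertips. The torch at (438,212) and the yellow bin are out of the way. I'll work out the pad centre and heading, then go above it.

Run:
```python
from h import *
R,p,o=R_now()
C=[wonz(c,.036,R,p)[:2] for c in((307,192),(350,188),(355,226),(310,230))]
print(np.round(C,3),np.mean(C,0)); f=(C[3]+C[2]-C[0]-C[1]);print(f/np.linalg.norm(f),np.linalg.norm(f)/2)
for c in("scene","top"):
    for r in bot.cut_out(c,"pedal_pad"):
        q=cv2.minAreaRect(cv2.findNonZero(r["pixels"].astype(np.uint8)));print(c,round(r["score"],2),onz(c,q[0],.036).round(4))
# TCP 8 mm inward of centre, 40 mm above contact
F=np.array([.43,-.903]);c=np.array([.603,.082]);t=c-.008*F
Rt=target(F)
for z in(.12,.07): print(plan([*t,z],Rt))
```

```text
[[0.571 0.093]
 [0.619 0.122]
 [0.646 0.08 ]
 [0.596 0.05 ]] [0.60764811 0.08634417]
[ 0.52220456 -0.85282026] 0.049733899913518474
scene 0.78 [0.8393 0.4036 0.036 ]
scene 0.63 [0.6048 0.0858 0.036 ]
top 0.72 [0.6042 0.0877 0.036 ]
top 0.61 [0.8586 0.4064 0.036 ]
(array([0.1, 0.3, 0.1]), array([0.0133, 0.1713, 0.0066]))
(array([0.1, 0.3, 0.1]), array([0.0343, 0.2167, 0.0066]))
```

Run:
```python
from h import *
F=np.array([.48,-.877]);F/=np.linalg.norm(F);c=np.array([.605,.086]);t=c-.008*F
for z in(.12,.06): print(plan([*t,z],target(F)))
```

```text
(array([-1.3, -2.6,  0.1]), array([0.0108, 0.1724, 0.0097]))
(array([-1.3, -2.6,  0.1]), array([0.036 , 0.2269, 0.0097]))
```

```bash
python3 -m crank '[{"linear":[0.003,0.035,0.003],"dr":[-0.6,-1.3,0],"hand":-1},{"linear":[0.006,0.07,0.006],"dr":[-1.3,-2.6,0],"hand":-1},{"linear":[0.008,0.105,0.009],"dr":[-1.3,-2.6,0],"hand":-1},{"linear":[0.01,0.14,0.0097],"dr":[-1.3,-2.6,0],"hand":-1},{"linear":[0.0108,0.165,0.0097],"dr":[-1.3,-2.6,0],"hand":-1},{"linear":[0.0145,0.18,0.0097],"dr":[-1.3,-2.6,0],"hand":-1},{"linear":[0.022,0.197,0.0097],"dr":[-1.3,-2.6,0],"hand":-1},{"linear":[0.03,0.214,0.0097],"dr":[-1.3,-2.6,0],"hand":-1},{"linear":[0.034,0.223,0.0097],"dr":[-1.3,-2.6,0],"hand":-1},{"linear":[0.034,0.223,0.0097],"dr":[-1.3,-2.6,0],"hand":-1}]'
python3 - <<'E'
from h import *
R,p,o=R_now();a=bot.read_camera("wrist")[130:330,200:460]
b=bot.read_camera("scene")[150:280,270:439]
cv2.imwrite("pics/w2.png",np.hstack([cv2.resize(a,(390,300)),cv2.resize(b,(390,300))]))
print(p,o["contact_force"])
Rt=R.as_matrix();print(Rt.round(2))
E
```

```text
t: 4.15
eef_pos: [0.6, 0.0918, 0.0619]
tool_rot: [0.67, -0.517, 0.485, -0.221]
contact_force: [-0.2, -0.1, -0.5]
gripper_width: 0.001
[0.59995469 0.09180269 0.06194126] [-0.22645324 -0.09378355 -0.50049992]
[[ 0.43 -0.21  0.88]
 [-0.8   0.37  0.48]
 [-0.42 -0.91 -0.  ]]
```

View pics/w2.png

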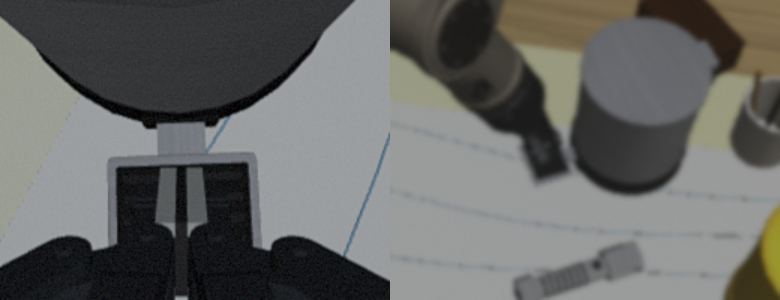

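Run:
```python
from h import *
R,p,o=R_now()
a,b=[wonz(c,.035,R,p)[:2] for c in((272,234.7),(371.3,233.3))];d=b-a;w=np.linalg.norm(d);F=np.array([d[1],-d[0]])/w
print(a,b,w,F,"centre",(a+b)/2+.025*F,"tcp rel along F",(p[:2]-(a+b)/2)@F-.025)
```

```text
[0.56876074 0.08909423] [0.62068528 0.11819128] 0.059521394751638625 [ 0.48885036 -0.87236766] centre [0.60694427 0.08183356] tcp rel along F -0.011227886552009552
```

Fingers are laterally centred on the pad, and the TCP is 11 mm inboard of its centre. I shift 3 mm outward and come down to just above it.

```bash
python3 -m crank '[{"linear":[0.002,0.002,0],"dr":[0,0,0],"hand":-1},{"linear":[0.004,0.005,0],"dr":[0,0,0],"hand":-1},{"linear":[0.006,0.008,0],"dr":[0,0,0],"hand":-1},{"linear":[0.008,0.011,0],"dr":[0,0,0],"hand":-1},{"linear":[0.009,0.013,0],"dr":[0,0,0],"hand":-1},{"linear":[0.0099,0.0141,0],"dr":[0,0,0],"hand":-1},{"linear":[0.0099,0.0141,0],"dr":[0,0,0],"hand":-1}]'
python3 -m crank '[{"linear":[0.0003,0.0006,0],"dr":[0,0,0],"hand":-1},{"linear":[0.0006,0.0012,0],"dr":[0,0,0],"hand":-1},{"linear":[0.0009,0.0018,0],"dr":[0,0,0],"hand":-1},{"linear":[0.0012,0.0024,0],"dr":[0,0,0],"hand":-1},{"linear":[0.0015,0.003,0],"dr":[0,0,0],"hand":-1}]'
```

```text
t: 4.83
eef_pos: [0.602, 0.0891, 0.046]
tool_rot: [0.67, -0.516, 0.485, -0.221]
contact_force: [-0.2, 0.8, 0.3]
gripper_width: 0.002
t: 5.25
eef_pos: [0.6023, 0.0891, 0.0431]
tool_rot: [0.671, -0.516, 0.484, -0.221]
contact_force: [0.0, -0.2, -0.0]
gripper_width: -0.002
```

```bash
python3 -m crank '[{"linear":[0.0002,0.0006,0],"dr":[0,0,0],"hand":-1},{"linear":[0.0004,0.0012,0],"dr":[0,0,0],"hand":-1},{"linear":[0.0006,0.0018,0],"dr":[0,0,0],"hand":-1},{"linear":[0.0008,0.0024,0],"dr":[0,0,0],"hand":-1},{"linear":[0.001,0.003,0],"dr":[0,0,0],"hand":-1},{"linear":[0.0012,0.0036,0],"dr":[0,0,0],"hand":-1},{"linear":[0.0014,0.0042,0],"dr":[0,0,0],"hand":-1},{"linear":[0.0016,0.0048,0],"dr":[0,0,0],"hand":-1},{"linear":[0.0018,0.0054,0],"dr":[0,0,0],"hand":-1},{"linear":[0.002,0.006,0],"dr":[0,0,0],"hand":-1}]'
```

```text
t: 6.08
eef_pos: [0.6023, 0.0893, 0.0371]
tool_rot: [0.671, -0.516, 0.484, -0.222]
contact_force: [-0.5, -1.2, 5.2]
gripper_width: -0.004
```

```bash
python3 -m crank '[{"linear":[0.0003,0.0009,0],"dr":[0,0,0],"hand":-1},{"linear":[0.0006,0.0018,0],"dr":[0,0,0],"hand":-1},{"linear":[0.0009,0.0027,0],"dr":[0,0,0],"hand":-1},{"linear":[0.0012,0.0036,0],"dr":[0,0,0],"hand":-1},{"linear":[0.0015,0.0045,0],"dr":[0,0,0],"hand":-1},{"linear":[0.0018,0.0054,0],"dr":[0,0,0],"hand":-1},{"linear":[0.0021,0.0063,0],"dr":[0,0,0],"hand":-1},{"linear":[0.0024,0.0072,0],"dr":[0,0,0],"hand":-1},{"linear":[0.0027,0.0081,0],"dr":[0,0,0],"hand":-1},{"linear":[0.003,0.009,0],"dr":[0,0,0],"hand":-1}]'
python3 - <<'E'
from h import *
a=bot.read_camera("wrist")[0:330,120:520];b=bot.read_camera("scene")[120:285,270:470]
cv2.imwrite("pics/w3.png",np.hstack([a,cv2.resize(b,(400,330))]))
E
```

```text
t: 6.92
eef_pos: [0.6015, 0.0908, 0.0272]
tool_rot: [0.671, -0.516, 0.484, -0.222]
contact_force: [2.7, -2.5, 5.1]
gripper_width: -0.002
```

View pics/w3.png

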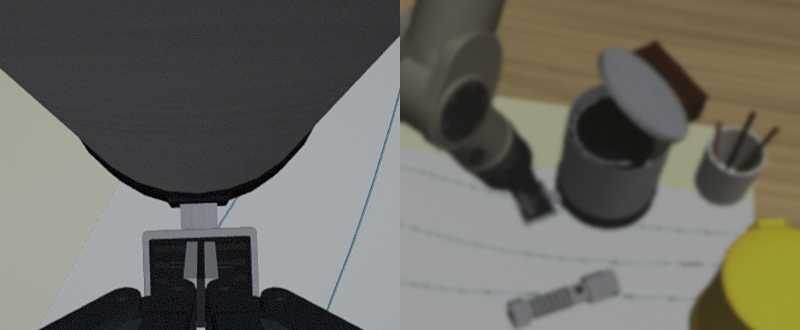

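Lid is about half open, with modest forces. The slight horizontal push calls for going straight down with a little outward relief.

```bash
python3 -m crank '[{"linear":[0.0004,0.0005,0],"dr":[0,0,0],"hand":-1},{"linear":[0.0008,0.001,0],"dr":[0,0,0],"hand":-1},{"linear":[0.0012,0.0015,0],"dr":[0,0,0],"hand":-1},{"linear":[0.0016,0.002,0],"dr":[0,0,0],"hand":-1},{"linear":[0.002,0.0026,0],"dr":[0,0,0],"hand":-1},{"linear":[0.0024,0.0031,0],"dr":[0,0,0],"hand":-1},{"linear":[0.0027,0.0036,0],"dr":[0,0,0],"hand":-1},{"linear":[0.003,0.0041,0],"dr":[0,0,0],"hand":-1}]'
```

```text
t: 7.68
eef_pos: [0.6014, 0.0905, 0.0222]
tool_rot: [0.671, -0.516, 0.485, -0.221]
contact_force: [-0.3, 0.9, 3.4]
gripper_width: 0.0
```

```bash
python3 -m crank '[{"linear":[0.0002,0.0004,0],"dr":[0,0,0],"hand":-1},{"linear":[0.0004,0.0007,0],"dr":[0,0,0],"hand":-1},{"linear":[0.0006,0.0011,0],"dr":[0,0,0],"hand":-1},{"linear":[0.0008,0.0014,0],"dr":[0,0,0],"hand":-1},{"linear":[0.0008,0.0014,0],"dr":[0,0,0],"hand":-1}]'
python3 - <<'E'
from h import *
b=bot.read_camera("scene");cv2.imwrite("pics/s4.png",cv2.resize(b[110:260,300:500],(800,600),interpolation=2))
E
```

```text
t: 8.1
eef_pos: [0.6018, 0.0894, 0.0206]
tool_rot: [0.67, -0.517, 0.484, -0.222]
contact_force: [-0.3, 0.4, 1.8]
gripper_width: 0.005
```

```bash
python3 -m crank '[{"linear":[0.0002,0.0004,0],"dr":[0,0,0],"hand":-1},{"linear":[0.0003,0.0007,0],"dr":[0,0,0],"hand":-1},{"linear":[0.0004,0.001,0],"dr":[0,0,0],"hand":-1}]'
```

```text
t: 8.4
eef_pos: [0.6019, 0.0895, 0.0197]
tool_rot: [0.67, -0.516, 0.484, -0.222]
contact_force: [-1.3, -0.1, 3.8]
gripper_width: 0.001
```

```bash
python3 -m crank '[{"linear":[0.0002,0.0004,0],"dr":[0,0,0],"hand":-1},{"linear":[0.0003,0.0007,0],"dr":[0,0,0],"hand":-1},{"linear":[0.0004,0.001,0],"dr":[0,0,0],"hand":-1}]'
```

```text
t: 8.65
eef_pos: [0.6019, 0.0895, 0.0195]
tool_rot: [0.671, -0.516, 0.485, -0.221]
contact_force: [-3.0, -1.2, 10.6]
gripper_width: 0.004
```

Hard stop reached: 10.6 N, well under the tipping load, and z no longer moving. Holding, with one picture check.

```bash
python3 -m crank '[{"linear":[0,0,0],"dr":[0,0,0],"hand":-1},{"linear":[0,0,0],"dr":[0,0,0],"hand":-1},{"linear":[0,0,0],"dr":[0,0,0],"hand":-1},{"linear":[0,0,0],"dr":[0,0,0],"hand":-1},{"linear":[0,0,0],"dr":[0,0,0],"hand":-1},{"linear":[0,0,0],"dr":[0,0,0],"hand":-1},{"linear":[0,0,0],"dr":[0,0,0],"hand":-1},{"linear":[0,0,0],"dr":[0,0,0],"hand":-1},{"linear":[0,0,0],"dr":[0,0,0],"hand":-1},{"linear":[0,0,0],"dr":[0,0,0],"hand":-1}]'
python3 - <<'E'
from h import *
b=bot.read_camera("scene");cv2.imwrite("pics/s5.png",cv2.resize(b[110:260,300:500],(800,600),interpolation=2))
E
```

```text
t: 9.48
eef_pos: [0.6019, 0.0895, 0.0195]
tool_rot: [0.671, -0.516, 0.485, -0.221]
contact_force: [-2.1, -1.6, 8.7]
gripper_width: -0.005
```

View pics/s5.png

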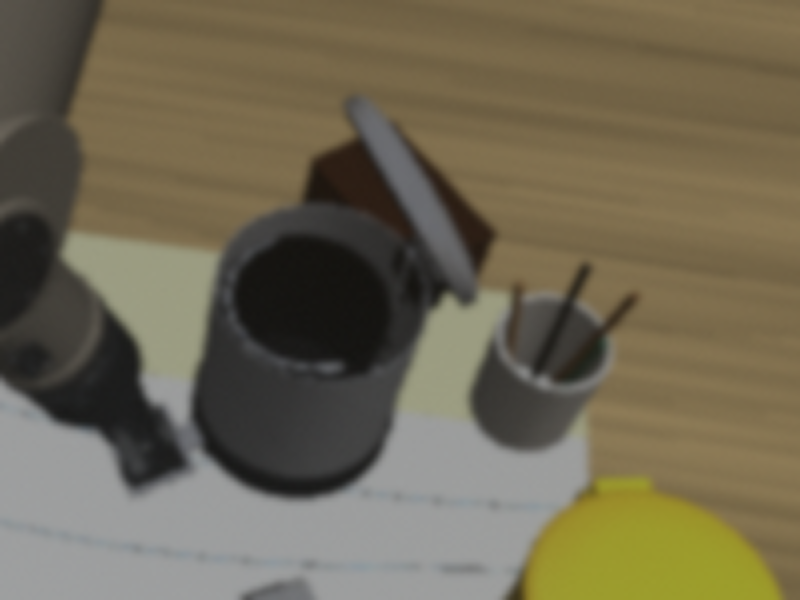

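The lid stands wide open (centre at about (415,200) in the crop), and neither the box nor the cup is touched. Holding about 2.2 s more.

```bash
for i in 1 2 3; do python3 -m crank '[{"linear":[0,0,0],"dr":[0,0,0],"hand":-1},{"linear":[0,0,0],"dr":[0,0,0],"hand":-1},{"linear":[0,0,0],"dr":[0,0,0],"hand":-1},{"linear":[0,0,0],"dr":[0,0,0],"hand":-1},{"linear":[0,0,0],"dr":[0,0,0],"hand":-1},{"linear":[0,0,0],"dr":[0,0,0],"hand":-1},{"linear":[0,0,0],"dr":[0,0,0],"hand":-1},{"linear":[0,0,0],"dr":[0,0,0],"hand":-1},{"linear":[0,0,0],"dr":[0,0,0],"hand":-1}]' | sed -n '1p;4p'; done
```

```text
t: 10.28
contact_force: [-2.5, -0.5, 7.1]
t: 11.03
contact_force: [-2.5, -0.7, 8.6]
t: 11.78
contact_force: [-2.2, -0.8, 8.1]
```

```bash
for i in 1 2; do python3 -m crank '[{"linear":[-0.0003,-0.0006,0],"dr":[0,0,0],"hand":-1},{"linear":[-0.0006,-0.0012,0],"dr":[0,0,0],"hand":-1},{"linear":[-0.0009,-0.0018,0],"dr":[0,0,0],"hand":-1},{"linear":[-0.0012,-0.0024,0],"dr":[0,0,0],"hand":-1},{"linear":[-0.0015,-0.003,0],"dr":[0,0,0],"hand":-1},{"linear":[-0.0018,-0.0036,0],"dr":[0,0,0],"hand":-1},{"linear":[-0.0021,-0.0042,0],"dr":[0,0,0],"hand":-1},{"linear":[-0.0024,-0.0048,0],"dr":[0,0,0],"hand":-1},{"linear":[-0.0027,-0.0054,0],"dr":[0,0,0],"hand":-1},{"linear":[-0.003,-0.006,0],"dr":[0,0,0],"hand":-1}]'; done
```

```text
t: 12.62
eef_pos: [0.6019, 0.0895, 0.0254]
tool_rot: [0.67, -0.516, 0.484, -0.222]
contact_force: [-0.2, -2.3, 1.9]
gripper_width: 0.003
t: 13.45
eef_pos: [0.6018, 0.09, 0.0321]
tool_rot: [0.671, -0.516, 0.484, -0.222]
contact_force: [0.1, -3.7, 3.3]
gripper_width: 0.003
```

```bash
for i in 1 2; do python3 -m crank '[{"linear":[-0.0001,-0.0005,0],"dr":[0,0,0],"hand":-1},{"linear":[-0.0002,-0.001,0],"dr":[0,0,0],"hand":-1},{"linear":[-0.0003,-0.0015,0],"dr":[0,0,0],"hand":-1},{"linear":[-0.0004,-0.002,0],"dr":[0,0,0],"hand":-1},{"linear":[-0.0005,-0.0025,0],"dr":[0,0,0],"hand":-1},{"linear":[-0.0006,-0.003,0],"dr":[0,0,0],"hand":-1},{"linear":[-0.0007,-0.0035,0],"dr":[0,0,0],"hand":-1},{"linear":[-0.0008,-0.004,0],"dr":[0,0,0],"hand":-1},{"linear":[-0.0009,-0.0045,0],"dr":[0,0,0],"hand":-1},{"linear":[-0.001,-0.005,0],"dr":[0,0,0],"hand":-1}]'; done
```

```text
t: 14.28
eef_pos: [0.6017, 0.0901, 0.037]
tool_rot: [0.671, -0.516, 0.485, -0.221]
contact_force: [-2.0, 1.7, 3.1]
gripper_width: 0.001
t: 15.12
eef_pos: [0.603, 0.0876, 0.0418]
tool_rot: [0.67, -0.516, 0.484, -0.222]
contact_force: [-0.2, -0.2, 0.2]
gripper_width: 0.002
```

Contact has been lost at rest height. A few more slow rows, then I back off along the tool axis.

```bash
python3 -m crank '[{"linear":[-0.0001,-0.0006,0],"dr":[0,0,0],"hand":-1},{"linear":[-0.0002,-0.0012,0],"dr":[0,0,0],"hand":-1},{"linear":[-0.0004,-0.002,0],"dr":[0,0,0],"hand":-1},{"linear":[-0.0005,-0.003,0],"dr":[0,0,0],"hand":-1},{"linear":[-0.0005,-0.005,0],"dr":[0,0,0],"hand":-1},{"linear":[0,-0.01,0],"dr":[0,0,0],"hand":-1},{"linear":[0,-0.02,0],"dr":[0,0,0],"hand":-1},{"linear":[0,-0.035,0],"dr":[0,0,0],"hand":-1},{"linear":[0,-0.055,0],"dr":[0,0,0],"hand":-1},{"linear":[0,-0.08,0],"dr":[0,0,0],"hand":-1}]'
python3 -m crank '[{"linear":[0,-0.03,0],"dr":[0,0,0],"hand":-1},{"linear":[0,-0.06,0],"dr":[0,0,0],"hand":-1},{"linear":[0,-0.09,0],"dr":[0,0,0],"hand":-1},{"linear":[0,-0.11,0],"dr":[0,0,0],"hand":-1},{"linear":[0,-0.12,0],"dr":[0,0,0],"hand":-1},{"linear":[0,-0.12,0],"dr":[0,0,0],"hand":-1}]'
python3 - <<'E'
from h import *
b=bot.read_camera("scene");t=bot.read_camera("top");t0=cv2.imread("pics/top.png")
cv2.imwrite("pics/s6.png",np.hstack([cv2.resize(x[y:y+150,l:l+200],(400,300)) for x,y,l in((b,130,290),(t,120,170))]))
for n in("bin","pedal_pad","lid_shell","torch","pen_cup","walnut_box"):
    print(n,[np.round(r["xy"]) for r in bot.place_of("top",n)])
g=cv2.cvtColor(t0,6)[170:260,185:315].astype(np.float32);h=cv2.cvtColor(t,6)[170:260,185:315].astype(np.float32)
print(cv2.phaseCorrelate(g,h),np.abs(g-h).mean())
E
```

```text
t: 15.95
eef_pos: [0.6186, 0.0584, 0.1151]
tool_rot: [0.67, -0.517, 0.485, -0.221]
contact_force: [1.2, -0.2, -0.7]
gripper_width: -0.003
t: 16.45
eef_pos: [0.645, 0.0124, 0.2261]
tool_rot: [0.671, -0.516, 0.483, -0.224]
contact_force: [0.5, -0.5, 0.5]
gripper_width: -0.003
bin [array([273., 211.]), array([206., 157.])]
pedal_pad [array([193., 120.]), array([303., 194.])]
lid_shell [array([245., 222.]), array([273., 213.]), array([196., 174.])]
torch [array([283., 153.])]
pen_cup [array([220., 231.])]
walnut_box [array([254., 278.])]
((0.48296399782917376, -0.006531257513920252), 1.0088078804173097) 14.243932
```

View pics/s6.png

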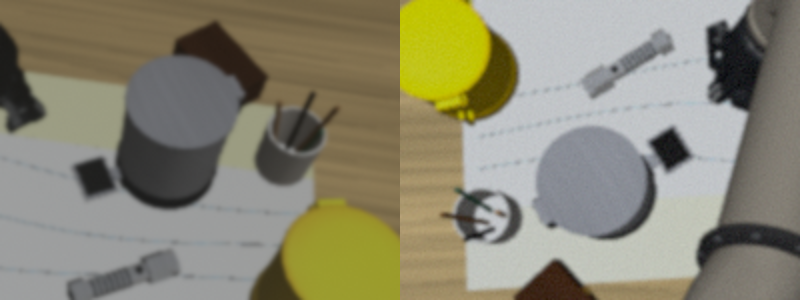

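The lid is shut, the pedal is up, the surroundings look unchanged and the hand is clear.

```bash
python3 -c "
from station import bot
print(bot.hand_in())"
```

```text
the job is handed in; nothing more can be done
None
```

I pressed the steel bin's pedal down to its stop, held the lid fully open for about 3 s, then let it down slowly and took the hand away. The job was handed in at about 17 s, within the 51 s limit.

- **Pressing:** the closed fingertips pressed the pedal at roughly 7–12 mm/s, slower near the end. At the stop the force was about 7–11 N, well below the 25 N that begins to tip the bin, and the scene picture showed the lid standing open. Sideways force on the pad stayed under 4 N.
- **Letting up:** I raised the fingers at 6–8 mm/s. Contact faded to 0.2 N at the pedal's rest height, so the lid should not have slammed, though I did not measure its closing speed directly.
- **Last checks:** the final pictures show the lid shut, the pedal up, and the bin, torch, pen cup and walnut box where they were. The parallel rule was not checked again, but the arm stayed well away from it.
- **Disagreements:** the top camera's before/after comparison gave a shift of 0.5 pixel (about 1 mm). I cannot tell whether the bin moved that little or not. The networks' positions differed by 2–6 pixels, with no common direction, which I took as detection noise.

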